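Lower the ratchet frame rest on the bike bench

ROBOT

A 6-joint arm with a two-finger parallel gripper is mounted at the origin on the work surface. World frame = base frame: x ahead of the robot, y to its left, z up, the work surface at z = 0. Lengths are in m, angles in degrees, forces in N, time in s.
With the tool pointing down it reaches from about 0.25 to 0.725 m from the base axis. Payload 9.7 kg.
Tool frame: the origin (TCP) lies midway between the tips of the shut fingers; the grasp point (between the pads) lies 19 mm behind it (bot.grasp_offset is the distance from the TCP to the grasp point, in m); z points along the fingers, x is the direction in which the jaws open and shut, and the axes are right-handed (so a half turn about z gives the same grasp; the last joint's range is limited). The gripper opens to 85 mm and grips with 20 to 120 N. Pads are 22 mm wide; open, the fingers measure 114 mm over their backs; the gripper's body (76 mm by 85 mm) begins 54 mm behind the grasp point. The pads swing forward as they close: fully open they stand 13 mm farther back than shut.
Start: joints at [-67.666, 4.979, 10.078, 95.1, 0, 90], TCP at [0.209, -0.509, 0.196] pointing down, gripper open.
Joint ranges: [-179.16, 179.16], [-48.56, 103.87], [-65.8, 70.77], [-126.05, 130.52], [-82.76, 87.17], [-180, 180]. Speed limits (degrees/s): [127.2, 127.2, 147.25, 180, 180, 180].

INTERFACE

Orientations are given as [roll, pitch, yaw] about the fixed x, y, z axes, in that order (R = Rz(yaw) Ry(pitch) Rx(roll)).
In Python, from workcell import bot gives the robot as it stands.
- The arm moves only by the tool send_rows, never from a script. Its argument "targets" is a list of rows, each a list of 5 numbers: the closure, from 0 (fully open) to 1 (shut), then the shift along the world's x, y, z in mm, then the turn about the world's z in degrees. A call has 1 to 10 rows; each row is the pose to reach, as a shift and turn from the pose commanded when the call began; what a row does not reach only later rows make up. A row lasts 1/8 s, in which the tool goes at most 62.5 mm and 10.7 degrees, less where a joint would pass 70% of its speed; a pose out of reach is approached as far as the arm can. A call with a gripper value outside its range is refused whole. The fingers move at their own pace and stop on an object; "squeeze" is the grip in N (left out, the last holds). Time passes only in rows, so rows that repeat a pose let the fingers close. It gives the time, the measured TCP pose, the force and the opening at its end, in the units of the state.
- bot.get_obs(): the state, without advancing time (a new reading comes with each control period).
- bot.camera(name): name is "scene" or "side" or "wrist"; returns a dict with "pixels" (384x512x3 uint8, red, green, blue), "intrinsics" (3x3 intrinsics, pixels), "view" (4x4, takes a point from world to camera coordinates); the wrist camera has in their place "mount" (4x4, takes a point from camera to tool coordinates, whose origin is the TCP and whose axes are the tool frame's). Camera axes: x right, y down, z forward; pixel columns grow to the right and rows downward; lengths in m; the calibration is good to about 2 mm. A picture is of the moment at which its call begins: read the wrist's pose just before it. There is no depth.
- bot.job_done(): hands the job in, once; it reports no verdict.
The state is a dict: "time": time; "q": joint angles; "qd": joint speeds; "joint_efforts": joint torques, N m; "ee_pos": TCP position; "tcp_rot": TCP orientation; "wrist_force": force on the tool from outside, world axes, zero at the start; "torque": the same for the moment, N m; "opening": finger opening in m.
Only numpy, scipy, OpenCV 4.12 (cv2) and the standard library are available. Lean on these libraries where they do the work, as an engineer would, in place of code of your own. Each camera call takes 0.05 s, during which the arm holds its last target.

TASK

The blue prop arm of the ratchet frame rest on the bike bench is to be folded away. Press the red pawl pedal down until the pawl stays free of the teeth, then push the padded end of the blue arm down until the arm lies fully down on its rubber stop, leaving the pawl released. Use only the fingers, without lifting the arm or anything else, leave the things standing around where they are, and finish clear of everything.

Things in the scene. Friction and masses are not known exactly. Their poses are not given: they have to be found in the camera images.
- rest: Ratchet frame rest: grey steel stand bolted to the bench (fixed). Origin on the bench straight below the arm's hinge; x points level along the blue arm from hinge to padded end, z up. Base plate 8 mm thick, x -130 to 205, y -45 to 45 mm. Arm hinge axis along y at x 0, height 50 mm. The red pawl pivots on a parallel axis at x -62, height 94 mm, between grey cheeks 104 mm high.
- prop (a joint): Angle of the blue prop arm (rad): 0 = level, fully down on the rubber-topped grey post; starts about 0.5 to 0.8 (padded end in the air). Stiff hinge: it stays where left; pushing the padded end down takes 2 to 6 N once the pawl is free. The steel teeth round its hinge are 0.25 rad apart: with the pawl engaged the arm goes down at most about one tooth, then stops hard.
- prop_pad (a point): Middle of the top face of the black rubber pad on the blue arm's free end, 165 mm from the hinge along the arm and 16 mm above the arm's centre line: 66 mm above the bench when fully down. Pad 60 mm (along the arm) x 62 mm, a 5 mm high ridge across each end, 44 mm clear between. The bar is 26 mm wide, 14 thick. Site x axis out along the arm, z out of the pad's face.
- prop_hinge (a point): Centre of the blue arm's hinge axis, 50 mm above the bench.
- pawl (a joint): Angle of the red pawl (rad): 0 to about 0.11 = engaged, nose in or on the arm's teeth; 0.5 = pedal fully pressed, at its stop, nose clear. A tumbler weight (brass roller, 24 mm across, above the pivot, top at 126 mm) tips it over centre: pressed past about 0.3 it falls on by itself and stays free; less, and it falls back. Pressing takes under 2 N (6 N if the arm was shoved against it).
- pawl_pedal (a point): Middle of the top face of the red pawl pedal, 30 mm (along the stand) x 44 mm, 62 mm beyond the pawl's pivot on the side away from the arm, 124 mm from the arm's hinge. Height above the bench: 112 mm at pawl angle 0, 106 at 0.1, 80 at 0.5; it moves almost straight down (under 3 mm sideways).
- oil: Bystander, loose: green oil bottle, 44 mm across, 120 mm tall. Origin at the centre of its underside.
- jar: Bystander, loose: amber jar with a steel lid, 56 mm across, 70 mm tall. Origin at the centre of its underside.
- tin: Bystander, loose: open yellow tin, 68 mm across, 75 mm tall. Origin at the centre of its underside.
- chainring: Bystander, loose: dark steel chainring lying flat, 108 mm across, 6 mm thick. Origin at the centre of its underside.
- spanner: Bystander, loose: steel spanner lying flat, 160 mm long. Origin under its middle.
- driver: Bystander, loose: orange-handled screwdriver lying flat, 190 mm long. Origin under its middle.
- carton: Bystander, loose: small cardboard carton 60 x 45 x 35 mm. Origin at the centre of its underside.

How it is judged:
By the outcome, as a careful person would: the job done as asked, in the order asked, and still so for the second after the job is handed in, with the robot touching nothing.
It also fails if it takes over 40 s, if anything falls off the work surface, if the arm or the gripper's body presses on something with over 40 N, if the wrist force passes 120 N, or if a joint passes its speed limit or range.

## Working session

There is one attempt and no reset: what is moved stays moved. The work goes in short steps, Python scripts to look and compute and a tool call to move; the robot and the scene stay as the last step left them, time stands still between calls to the robot, and variables do not carry over. Pictures are saved under pics/ and viewed, and the job is handed in when it is done.

Besides the shell and the picture viewer there is one more tool, called after "Request:" as name([rows], argument=value, ...), one row to a line, values as JSON. send_rows: Moves the arm, as the interface text tells. Its arguments: {"type":"object","properties":{"targets":{"type":"array","items":{"type":"array","items":{"type":"number"}}},"squeeze":{"type":"number"}},"required":["targets"]}

```bash
ls; mkdir -p pics
python3 - <<'E'
from workcell import bot
import cv2,numpy as np
for n in ["scene","side","wrist"]:
    c=bot.camera(n); cv2.imwrite(f"pics/{n}0.png",c["pixels"][:,:,::-1])
    if n!="wrist":
        V=np.array(c["view"]);print(n,c["intrinsics"],-V[:3,:3].T@V[:3,3],V[2,:3])
o=bot.get_obs();print(o)
E
```

```text
pics
scene [[398.71580179   0.         247.70525161]
 [  0.         398.71580179 191.79140263]
 [  0.           0.           1.        ]] [1.13782913 0.43469645 0.51486462] [-0.69604349 -0.50460144 -0.51078454]
side [[353.13930571   0.         258.78255065]
 [  0.         353.13930571 189.82383415]
 [  0.           0.           1.        ]] [0.24872488 0.6343136  0.53291961] [ 0.38036549 -0.75977227 -0.52732171]
{'time': 0.15, 'q': array([-6.76660960e+01,  5.00529738e+00,  1.00443260e+01,  9.51006342e+01,
        4.79832990e-04,  9.00015742e+01]), 'qd': array([ 0.05104535, -0.08970249,  0.14335692, -0.08150478,  0.04714327,
       -0.03694381]), 'joint_efforts': array([-2.61076707e-06, -5.20762932e+01,  4.65045333e+01,  1.38994106e-02,
       -7.75189551e-05, -3.62225961e-06]), 'ee_pos': array([ 0.20891968, -0.50853439,  0.19502719]), 'tcp_rot': array([-1.79999522e+02,  6.16055761e-02, -6.76676703e+01]), 'wrist_force': array([ 0.54218384, -0.91949922, -0.40721148]), 'torque': array([-0.02154603,  0.04318378, -0.05557871]), 'opening': 0.08554406726716081}
```

View pics/scene0.png

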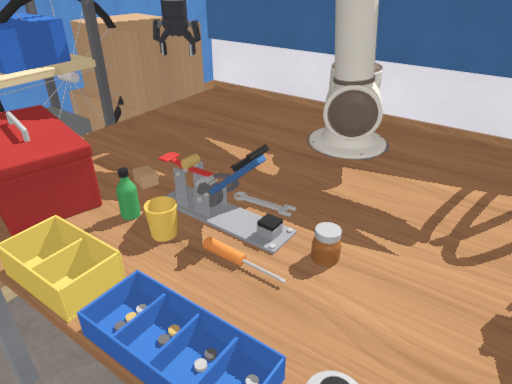

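View pics/side0.png

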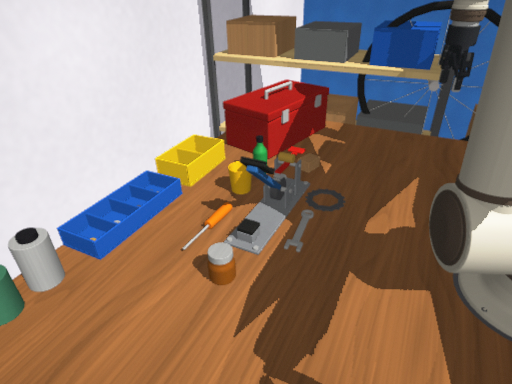

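View pics/wrist0.png

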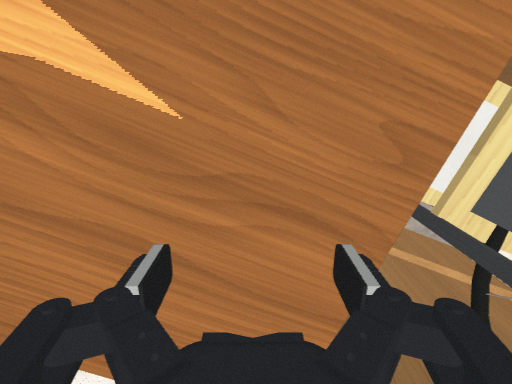

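The scene view shows the rest mid-picture: pedal near (170,158), pad near (250,157), base plate from (180,205) to (293,238). The side view has the pedal near (295,152) and the pad near (257,165). I'll zoom in on both.

Run:
```python
import cv2
a=cv2.imread("pics/scene0.png")[130:260,110:310];b=cv2.imread("pics/side0.png")[130:260,180:360]
cv2.imwrite("pics/a.png",cv2.resize(a,None,fx=4,fy=4,interpolation=cv2.INTER_CUBIC))
cv2.imwrite("pics/b.png",cv2.resize(b,None,fx=4,fy=4,interpolation=cv2.INTER_CUBIC))
```

```text
(no output)
```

View pics/a.png

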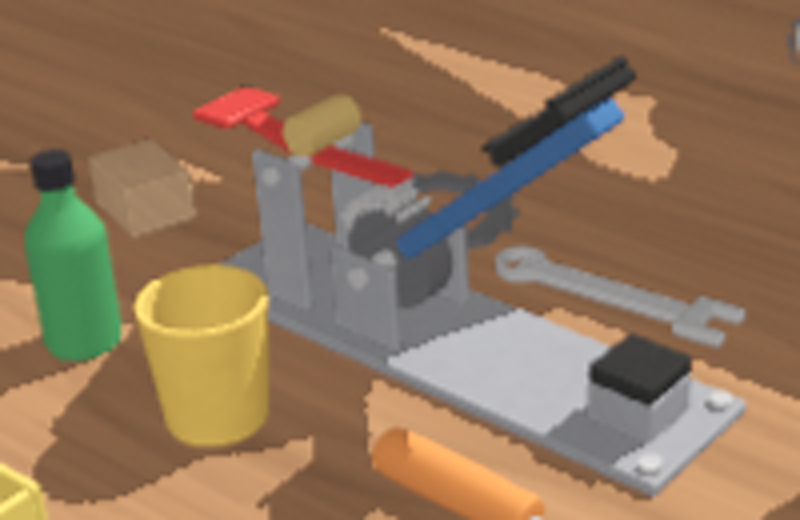

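View pics/b.png

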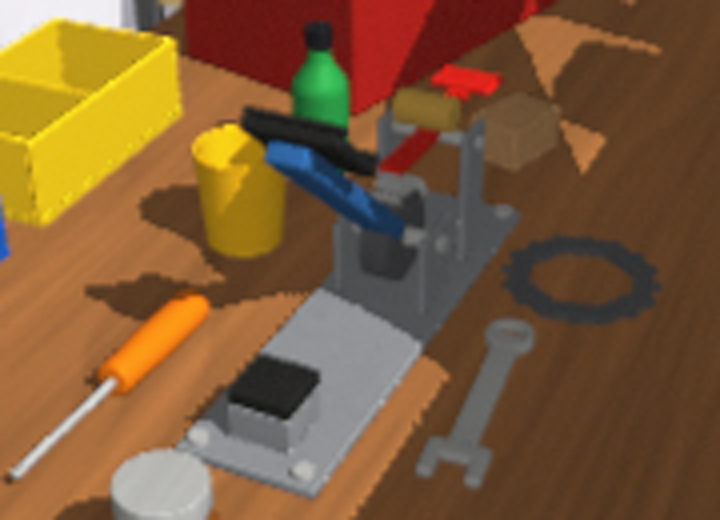

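```bash
cat > h.py <<'E'
import numpy as np,cv2
from workcell import bot
def ray(c,u,v):
    K=np.array(c["intrinsics"]);V=np.array(c["view"]);R=V[:3,:3]
    d=R.T@np.linalg.solve(K,[u,v,1]);return -R.T@V[:3,3],d/np.linalg.norm(d)
def plane(c,u,v,z):
    o,d=ray(c,u,v);return o+d*(z-o[2])/d[2]
def tri(c1,p1,c2,p2):
    A=np.zeros((3,3));b=np.zeros(3);rs=[ray(c1,*p1),ray(c2,*p2)]
    for o,d in rs:
        M=np.eye(3)-np.outer(d,d);A+=M;b+=M@o
    x=np.linalg.solve(A,b);return x,[np.linalg.norm((np.eye(3)-np.outer(d,d))@(x-o))*1e3 for o,d in rs]
def project(c,X):
    V=np.array(c["view"]);p=np.array(c["intrinsics"])@(V[:3,:3]@X+V[:3,3]);return p[:2]/p[2]
E
cat > m.py <<'E'
from h import *
np.set_printoptions(precision=4,suppress=True)
S=bot.camera("scene");D=bot.camera("side")
fs=lambda U,V:(110+(U+.5)/4-.5,130+(V+.5)/4-.5)
fd=lambda U,V:(180+(U+.5)/4-.5,130+(V+.5)/4-.5)
print("S +",plane(S,*fs(745,401),.008),plane(S,*fs(655,488),.008))
print("D +",plane(D,*fd(312,490),.008),plane(D,*fd(178,445),.008),"rear",plane(D,*fd(520,210),.008))
print("pedal",tri(S,fs(238,106),D,fd(467,80)))
print("pedal z.108",plane(S,*fs(238,106),.108),plane(D,*fd(467,80),.108))
for n,c in(("S",S),("D",D)):
    im=c["pixels"];h=cv2.cvtColor(im,cv2.COLOR_RGB2HSV)
    m=((h[...,0]>105)&(h[...,0]<120)&(h[...,1]>130)).astype(np.uint8)
    k,l,st,ce=cv2.connectedComponentsWithStats(m)
    for i in range(1,k):
        if st[i,4]>60: print(n,"blue",st[i],ce[i])
    m=(((h[...,0]<4)|(h[...,0]>176))&(h[...,1]>180)&(h[...,2]>90)).astype(np.uint8)
    k,l,st,ce=cv2.connectedComponentsWithStats(m)
    for i in range(1,k):
        if st[i,4]>20: print(n,"red",st[i],ce[i])
E
python3 m.py
```

```text
S + [0.517  0.1115 0.008 ] [0.6064 0.1116 0.008 ]
D + [0.5164 0.1123 0.008 ] [0.6029 0.1102 0.008 ] rear [ 0.511  -0.2206  0.008 ]
pedal (array([ 0.5544, -0.2173,  0.1056]), [np.float64(0.5450254731426295), np.float64(0.545025473142646)])
pedal z.108 [ 0.5571 -0.2145  0.108 ] [ 0.5524 -0.2114  0.108 ]
S blue [ 0  0 11 11 66] [3.3333 3.3333]
S blue [   0    0   82   74 4432] [37.9161 35.7942]
S blue [ 94   0  68  16 858] [130.2319   6.3543]
S blue [ 186    0  149   82 6720] [264.8836  23.8272]
S blue [ 376    0  136   77 9204] [447.4011  34.1871]
S blue [  0  80  44  14 139] [19.2878 86.5252]
S blue [57 82  9 22 84] [61.0476 92.0714]
S blue [ 63  83  10  30 137] [ 67.2482 101.1168]
S blue [  0  84  48  27 777] [24.435  97.8211]
S blue [210 155  52  39 337] [236.1246 174.6736]
S blue [   78   270   207   114 13107] [174.1229 337.6449]
D blue [ 304    0  147   69 6203] [387.8439  28.275 ]
D blue [489   0  16  16 182] [496.5879   5.8132]
D blue [ 438   17   60  123 2520] [469.1349  84.9952]
D blue [ 301   69   58   27 1025] [332.7834  80.9698]
D blue [ 364   75   74   55 1764] [400.9921  93.004 ]
D blue [247 165  34  25 261] [262.5939 176.1954]
D blue [  57  171  125   88 5157] [119.5007 213.848 ]
D red [ 224   81  105   77 5256] [274.9987 117.5569]
D red [275 163  14  10  69] [282.     167.6522]
```

```bash
cat > m2.py <<'E'
from h import *
np.set_printoptions(precision=4,suppress=True)
S=bot.camera("scene");D=bot.camera("side")
fs=lambda U,V:(110+(U+.5)/4-.5,130+(V+.5)/4-.5)
fd=lambda U,V:(180+(U+.5)/4-.5,130+(V+.5)/4-.5)
print("pad tri",tri(S,fs(560,108),D,fd(310,138)))
# blue bar end face bottom, centre
print("bar end",tri(S,fs(603,118),D,fd(287,158)))
H=np.array([.558,-.0936,.05])
for th in np.arange(.4,.95,.1):
    r=165*np.cos(th)-16*np.sin(th);z=165*np.sin(th)+16*np.cos(th)
    P=H+np.array([0,r,z])/1e3
    s=(project(S,P)-[110,130])*4;d=(project(D,P)-[180,130])*4
    print(th,P,s,d)
E
python3 m2.py
```

```text
pad tri (array([0.5588, 0.0201, 0.1724]), [np.float64(0.07420644228675527), np.float64(0.07420644228674776)])
bar end (array([0.5593, 0.0464, 0.1738]), [np.float64(0.8488026233684922), np.float64(0.8488026233684649)])
0.4 [0.558  0.0521 0.129 ] [612.072  201.1571] [285.834  232.0686]
0.5 [0.558  0.0435 0.1431] [598.0743 171.3134] [292.1879 202.4703]
0.6 [0.558  0.0335 0.1564] [581.6874 142.2066] [299.7169 173.1724]
0.7 [0.558  0.0223 0.1685] [563.1328 114.2629] [308.2986 144.6393]
0.7999999999999999 [0.558  0.0099 0.1795] [542.6753  87.8898] [317.7891 117.3148]
0.8999999999999999 [ 0.558  -0.0036  0.1892] [520.6154  63.4647] [328.0278  91.6082]
```

Run:
```python
from h import *
np.set_printoptions(precision=3,suppress=True)
S=bot.camera("scene");D=bot.camera("side")
for p in [(105,186),(37,236),(75,165)]:print("toolbox",p,plane(S,*p,0))
for p in [(130,214),(162,236)]:print("oil,tin",plane(S,*p,0))
print("toolbox side",plane(D,268,152,0),plane(D,326,120,0), plane(D,228,138,0))
print("carton",plane(S,147,180,.01))
print("jar lid",plane(S,328,231,.07))
```

```text
toolbox (105, 186) [ 0.627 -0.394  0.   ]
toolbox (37, 236) [ 0.847 -0.333  0.   ]
toolbox (75, 165) [ 0.6   -0.565  0.   ]
oil,tin [ 0.676 -0.237  0.   ]
oil,tin [ 0.692 -0.115  0.   ]
toolbox side [ 0.712 -0.369  0.   ] [ 0.618 -0.743  0.   ] [ 0.901 -0.419  0.   ]
carton [ 0.553 -0.314  0.01 ]
jar lid [0.561 0.202 0.07 ]
```

Request:
send_rows([
  [1,35,29,10,7],
  [1,70,58,15,14],
  [1,105,87,15,21],
  [1,140,116,15,28],
  [1,175,145,15,35],
  [1,210,174,15,42],
  [1,245,203,15,49],
  [1,280,232,15,56],
  [1,315,262,15,62],
  [1,347,291,15,67.7],
], squeeze=40)

```text
time: 1.7
ee_pos: [0.5571, -0.2165, 0.2106]
tcp_rot: [180.0, -0.0, 0.2]
wrist_force: [0.0, 0.6, 0.0]
opening: 0.0002
```

Request:
send_rows([
  [1,0,0,-20,0],
  [1,0,0,-40,0],
  [1,0,0,-60,0],
  [1,0,0,-75,0],
])

```text
time: 2.2
ee_pos: [0.5558, -0.2176, 0.1346]
tcp_rot: [-180.0, 0.0, 0.0]
wrist_force: [0.8, -0.3, -0.4]
opening: -0.0
```

Run:
```python
from workcell import bot
import cv2
for n in ["scene","side","wrist"]:
    cv2.imwrite(f"pics/{n}1.png",bot.camera(n)["pixels"][:,:,::-1])
a=cv2.imread("pics/scene1.png")[100:230,110:310];b=cv2.imread("pics/side1.png")[100:230,180:360]
cv2.imwrite("pics/c.png",cv2.hconcat([cv2.resize(a,None,fx=2.1,fy=2.1,interpolation=2),cv2.resize(b,None,fx=2.1,fy=2.1,interpolation=2)]))
o=bot.get_obs();print(o["ee_pos"],o["tcp_rot"],o["wrist_force"],o["opening"])
```

```text
[ 0.55565404 -0.21763565  0.13511158] [-1.79977733e+02  5.90304968e-02  3.12094789e-02] [ 0.1654447   0.0015638  -0.74665788] 0.0003049067943906124
```

View pics/c.png

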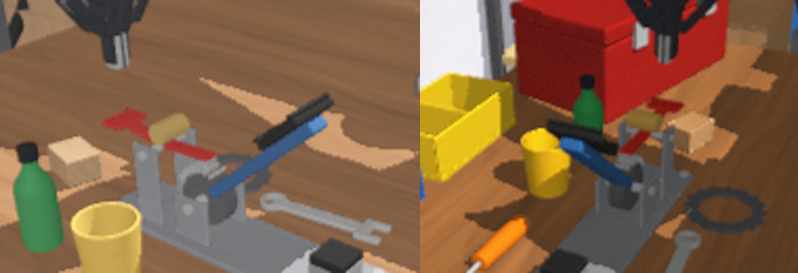

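View pics/wrist1.png

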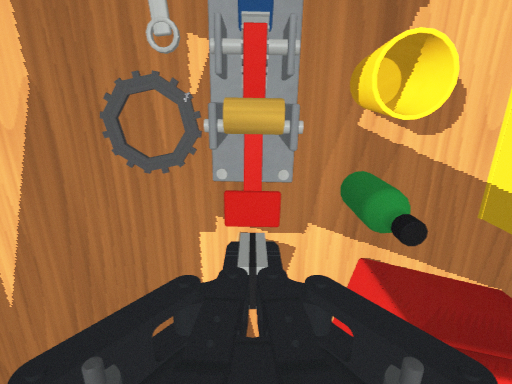

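Run:
```python
from h import *
np.set_printoptions(precision=3,suppress=True)
S=bot.camera("scene");D=bot.camera("side");p=bot.get_obs();X=p["ee_pos"]
print(X,project(S,X),project(D,X))
W=bot.camera("wrist");M=np.array(W["mount"]);print(M)
from scipy.spatial.transform import Rotation as R
Rt=R.from_euler("xyz",p["tcp_rot"],degrees=True).as_matrix()
Rc=Rt@M[:3,:3];o=Rt@M[:3,3]+X
for u,v,z in[(252,209,.107),(252,198,.107),(252,180,.008),(256,120,.11)]:
    d=Rc@np.linalg.solve(np.array(W["intrinsics"]),[u,v,1]);print((u,v),o+d*(z-o[2])/d[2])
print(tri(S,(166,131),D,(180+668/2.1-200,100+60/2.1)))
P=np.array([.5544,-.2173,.1056]);print(project(S,P),project(D,P))
```

```text
[ 0.556 -0.218  0.136] [167.073 144.584] [296.282 139.08 ]
[[ 1.     0.002 -0.001 -0.   ]
 [-0.001  0.952  0.306 -0.078]
 [ 0.001 -0.306  0.952 -0.177]
 [ 0.     0.     0.     1.   ]]
(252, 209) [ 0.556 -0.221  0.107]
(252, 198) [ 0.556 -0.211  0.107]
(252, 180) [ 0.556 -0.224  0.008]
(256, 120) [ 0.559 -0.152  0.11 ]
(array([ 0.553, -0.22 ,  0.168]), [np.float64(0.7102138636472083), np.float64(0.7102138636472132)])
[169.208 156.352] [296.423 149.442]
```

Run:
```python
import cv2
a=cv2.imread("pics/scene1.png")[90:180,130:220];b=cv2.imread("pics/side1.png")[80:170,250:340]
cv2.imwrite("pics/d.png",cv2.hconcat([cv2.resize(a,None,fx=4.4,fy=4.4,interpolation=0),cv2.resize(b,None,fx=4.4,fy=4.4,interpolation=0)]))
```

```text
(no output)
```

View pics/d.png

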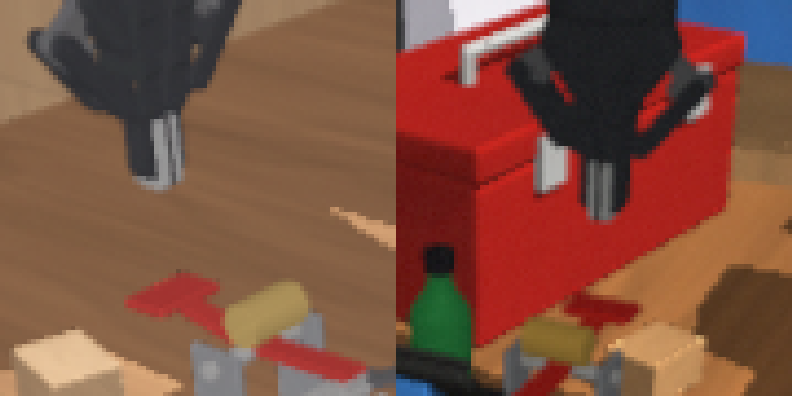

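Run:
```python
from h import *
S=bot.camera("scene");D=bot.camera("side")
a=S["pixels"][90:180,130:220,::-1];b=D["pixels"][80:170,250:340,::-1]
cv2.imwrite("pics/e.png",cv2.hconcat([cv2.resize(a,None,fx=4.4,fy=4.4,interpolation=0),cv2.resize(b,None,fx=4.4,fy=4.4,interpolation=0)]))
o=bot.get_obs();print(o["ee_pos"],o["q"],o["time"],bot.grasp_offset)
```

```text
[ 0.55637576 -0.21793177  0.13649814] [-2.13899640e+01  1.06484755e+01  9.82411060e+00  8.90965109e+01
 -4.83953264e-04  6.85803542e+01] 2.6 0.0187
```

View pics/e.png

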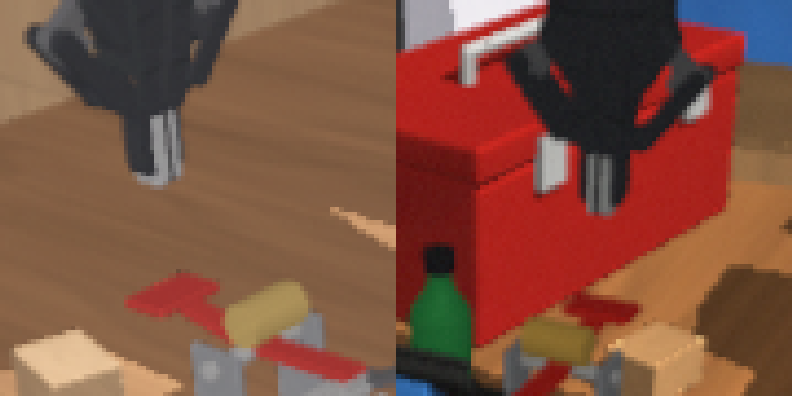

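Run:
```python
from h import *
np.set_printoptions(precision=3,suppress=True)
W=bot.camera("wrist");M=np.array(W["mount"]);K=np.array(W["intrinsics"]);print(K)
C=np.linalg.inv(M)
for z in(0,-.01,-.02,-.03):
    p=K@(C@[0,0,z,1])[:3];print(z,p[:2]/p[2])
from scipy.spatial.transform import Rotation as R
p=bot.get_obs();Rt=R.from_euler("xyz",p["tcp_rot"],degrees=True).as_matrix()
Rc=Rt@M[:3,:3];X=p["ee_pos"]
for dz in (0,.03):
  o=Rt@M[:3,3]+X+[0,0,dz]
  f=lambda u,v,z:(lambda d:o+d*(z-o[2])/d[2])(Rc@np.linalg.solve(K,[u,v,1]))
  print(dz,"base rear corners",f(213,181,.008),f(296,181,.008),"pedal edges",f(224,192,.107),f(278,192,.107),f(225,226,.107))
S=bot.camera("scene");P0=np.array([.209,-.5085,.195]);print(project(S,P0),project(bot.camera("side"),P0))
cv2.imwrite("pics/f.png",W["pixels"][150:384,:,::-1])
a=cv2.imread("pics/scene0.png")[0:80,130:230];b=cv2.imread("pics/side0.png")[20:100,410:510]
cv2.imwrite("pics/g.png",cv2.hconcat([cv2.resize(a,None,fx=4,fy=4,interpolation=0),cv2.resize(b,None,fx=4,fy=4,interpolation=0)]))
```

```text
[[280.272   0.    252.22 ]
 [  0.    280.272 192.461]
 [  0.      0.      1.   ]]
0 [252.595 220.854]
-0.01 [252.595 227.021]
-0.02 [252.595 233.865]
-0.03 [252.595 241.503]
0 base rear corners [ 0.512 -0.225  0.008] [ 0.606 -0.225  0.008] pedal edges [ 0.534 -0.207  0.107] [ 0.576 -0.206  0.107] [ 0.534 -0.235  0.107]
0.03 base rear corners [ 0.507 -0.234  0.008] [ 0.61  -0.233  0.008] pedal edges [ 0.531 -0.216  0.107] [ 0.579 -0.216  0.107] [ 0.531 -0.249  0.107]
[179.324  70.629] [444.195 102.623]
```

View pics/g.png

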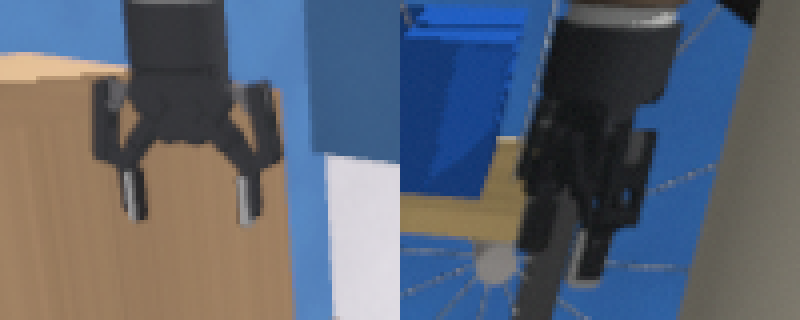

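View pics/f.png

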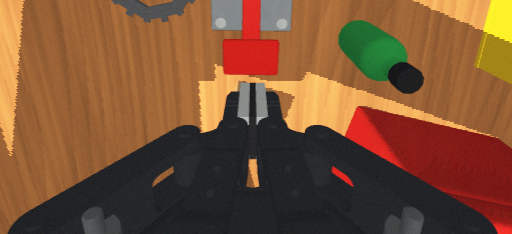

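The visible fingertips appear 20–30 mm above the reported TCP. I'll descend in small steps and use the force and the pictures to find contact.

Request:
send_rows([
  [1,0,0,-8,0],
  [1,0,0,-16,0],
  [1,0,0,-24,0],
  [1,0,0,-32,0],
  [1,0,0,-36,0],
  [1,0,0,-36,0],
])

```text
time: 3.5
ee_pos: [0.5558, -0.2177, 0.0992]
tcp_rot: [-180.0, 0.0, 0.0]
wrist_force: [-0.1, 0.4, 0.0]
opening: 0.0001
```

```bash
cat > look.py <<'E'
import sys
from h import *
S=bot.camera("scene");D=bot.camera("side");n=sys.argv[1]
a=S["pixels"][100:230,120:300,::-1];b=D["pixels"][100:230,180:360,::-1]
cv2.imwrite(f"pics/{n}.png",cv2.hconcat([cv2.resize(a,None,fx=2.2,fy=2.2,interpolation=2),cv2.resize(b,None,fx=2.2,fy=2.2,interpolation=2)]))
o=bot.get_obs();print(o["ee_pos"],o["wrist_force"],o["time"],o["opening"])
E
python3 look.py i1
```

```text
[ 0.55610053 -0.21779958  0.09985452] [0.40355778 0.54151911 0.76708355] 3.6 -0.00012372019268796437
```

View pics/i1.png

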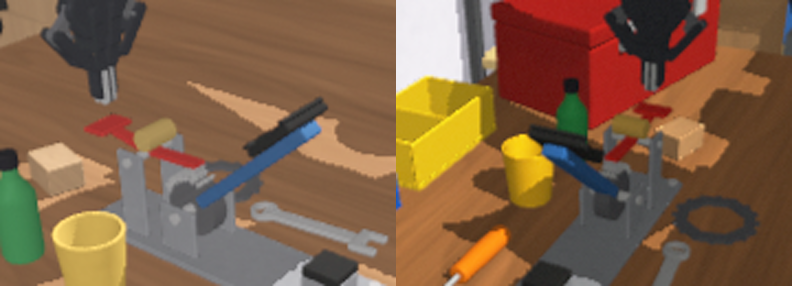

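Request:
send_rows([
  [1,0,-5,-4,0],
  [1,0,-5,-8,0],
  [1,0,-5,-12,0],
  [1,0,-5,-16,0],
  [1,0,-5,-20,0],
  [1,0,-5,-24,0],
  [1,0,-5,-24,0],
])

```text
time: 4.47
ee_pos: [0.5558, -0.2226, 0.0752]
tcp_rot: [-180.0, 0.0, 0.0]
wrist_force: [-0.4, -0.5, 0.3]
opening: 0.0005
```

```bash
python3 look.py i2
```

```text
[ 0.55601673 -0.2227332   0.0756192 ] [ 0.06757255 -0.03986173 -0.80854099] 4.575 6.1031711050153855e-05
```

View pics/i2.png

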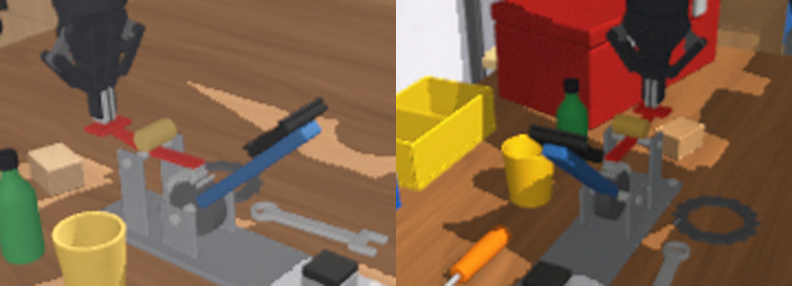

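Request:
send_rows([
  [1,0,0,-4,0],
  [1,0,0,-8,0],
  [1,0,0,-12,0],
  [1,0,0,-16,0],
  [1,0,0,-19,0],
  [1,0,0,-19,0],
])

```text
time: 5.32
ee_pos: [0.5558, -0.2227, 0.0563]
tcp_rot: [-180.0, 0.0, 0.0]
wrist_force: [-0.1, 1.3, -0.5]
opening: -0.0002
```

```bash
python3 look.py i3
```

```text
[ 0.55600963 -0.22276184  0.05664674] [ 0.2251414  -0.10023719 -0.44229216] 5.425 -0.00031631841676842083
```

View pics/i3.png

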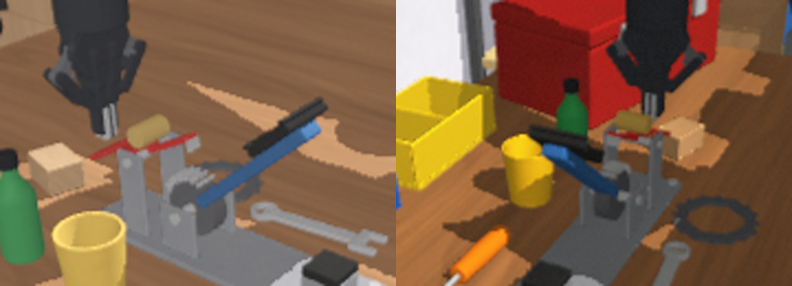

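The pawl has tipped over centre: the nose is up and the force is about 0. I'll lift straight up and check that it stays free.

Request:
send_rows([
  [1,0,0,15,0],
  [1,0,0,40,0],
  [1,0,0,80,0],
  [1,0,0,120,0],
  [1,0,0,160,0],
  [1,0,0,180,0],
])

```text
time: 6.18
ee_pos: [0.5564, -0.2229, 0.2406]
tcp_rot: [179.9, -0.2, 0.0]
wrist_force: [0.5, -0.3, -0.5]
opening: 0.0
```

```bash
python3 look.py i4
```

```text
[ 0.55678786 -0.22303896  0.24030137] [ 0.3744272   0.25837357 -0.51152298] 6.275 0.00031630318825930906
```

View pics/i4.png

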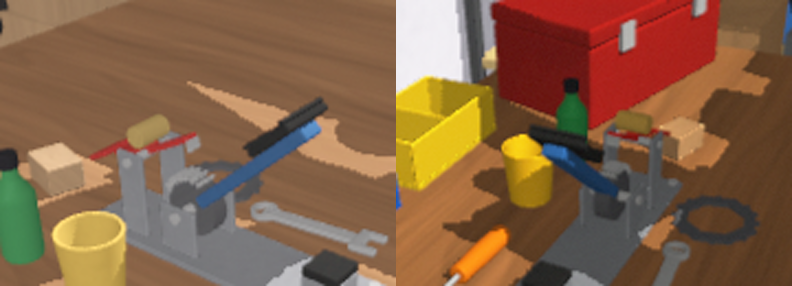

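Run:
```python
import numpy as np
for th in [.72,.65,.6,.55,.5,.45,.4,.35,.3,.25,.2,.15,.1,.05,0]:
    r=165*np.cos(th)-16*np.sin(th);z=50+165*np.sin(th)+16*np.cos(th)
    y=-93.6+r-2*(th>.3)
    ze=z+(y+11-(-93.6+r))*np.tan(th)
    print(th,"shift y %.0f tip z %.0f  shift z %.0f"%(y+223,ze,ze-31-239))
```

```text
0.72 shift y 241 tip z 179  shift z -91
0.65 shift y 249 tip z 169  shift z -101
0.6 shift y 255 tip z 163  shift z -107
0.55 shift y 260 tip z 155  shift z -115
0.5 shift y 265 tip z 148  shift z -122
0.45 shift y 269 tip z 141  shift z -129
0.4 shift y 273 tip z 133  shift z -137
0.35 shift y 277 tip z 125  shift z -145
0.3 shift y 282 tip z 117  shift z -153
0.25 shift y 285 tip z 109  shift z -161
0.2 shift y 288 tip z 101  shift z -169
0.15 shift y 290 tip z 92  shift z -178
0.1 shift y 292 tip z 83  shift z -187
0.05 shift y 293 tip z 75  shift z -195
0 shift y 294 tip z 66  shift z -204
```

Request:
send_rows([
  [1,1,45,0,0],
  [1,1,90,0,0],
  [1,2,135,0,0],
  [1,2,180,0,0],
  [1,2,220,0,0],
  [1,2,241,0,0],
  [1,2,241,-30,0],
  [1,2,241,-60,0],
  [1,2,241,-80,0],
  [1,2,241,-80,0],
])

```text
time: 7.52
ee_pos: [0.5568, 0.0183, 0.1547]
tcp_rot: [180.0, 0.2, 0.0]
wrist_force: [0.9, -0.6, 0.6]
opening: 0.0002
```

```bash
python3 look.py i5
```

```text
[0.55791015 0.01822871 0.15705122] [ 0.74709555 -0.6005648  -0.30812138] 7.625 -7.660612041766342e-05
```

View pics/i5.png

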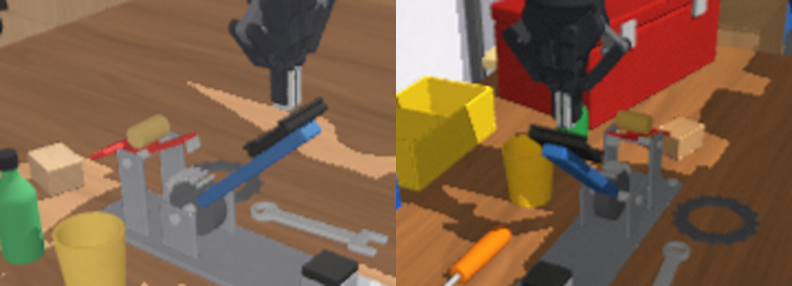

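Request:
send_rows([
  [1,0,0,-8,0],
  [1,0,4,-15,0],
  [1,0,8,-21,0],
  [1,0,14,-28,0],
  [1,0,19,-35,0],
  [1,0,24,-42,0],
  [1,0,28,-49,0],
  [1,0,32,-57,0],
  [1,0,32,-57,0],
])

```text
time: 8.75
ee_pos: [0.5573, 0.0504, 0.0984]
tcp_rot: [180.0, 0.1, 0.1]
wrist_force: [0.5, 0.4, 0.4]
opening: -0.0001
```

```bash
python3 look.py i6
```

```text
[0.55738388 0.05009577 0.0988961 ] [ 0.32678958 -0.12473264 -0.07867805] 8.85 -0.00014432722143322056
```

View pics/i6.png

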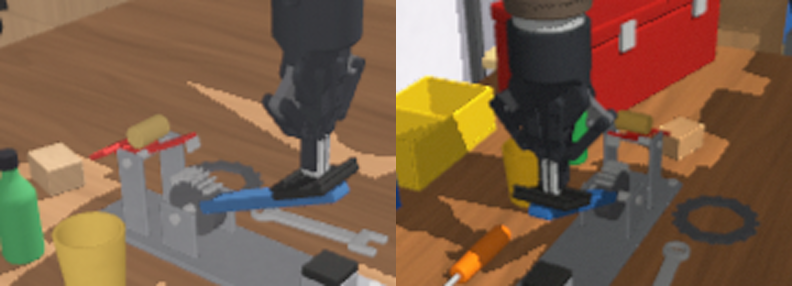

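Request:
send_rows([
  [1,0,4,-8,0],
  [1,0,9,-16,0],
  [1,0,12,-24,0],
  [1,0,15,-32,0],
  [1,0,17,-41,0],
  [1,0,19,-50,0],
  [1,0,20,-58,0],
  [1,0,20,-64,0],
  [1,0,20,-66,0],
  [1,0,20,-66,0],
])

```text
time: 10.1
ee_pos: [0.5577, 0.0699, 0.0332]
tcp_rot: [180.0, 0.0, 0.0]
wrist_force: [0.0, 0.4, -0.6]
opening: -0.0004
```

```bash
python3 look.py i7
```

```text
[0.55769848 0.069837   0.0332947 ] [-0.61100199  0.52432823 -0.57312644] 10.2 0.00012121172626052706
```

View pics/i7.png

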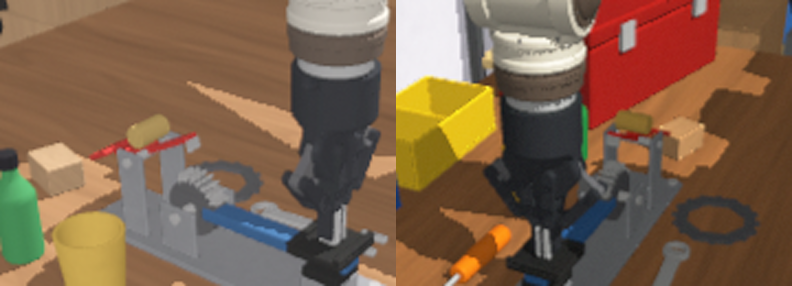

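Request:
send_rows([
  [1,0,0,-1,0],
  [1,0,0,-2,0],
  [1,0,0,-3,0],
])

```text
time: 10.58
ee_pos: [0.5579, 0.0702, 0.0306]
tcp_rot: [180.0, 0.0, 0.0]
wrist_force: [-2.5, -0.8, 3.4]
opening: -0.0003
```

Request:
send_rows([
  [1,0,0,-1,0],
  [1,0,0,-2,0],
])

```text
time: 10.82
ee_pos: [0.5581, 0.0702, 0.0301]
tcp_rot: [-180.0, -0.1, 0.0]
wrist_force: [-9.0, -0.0, 19.0]
opening: 0.0002
```

```bash
python3 look.py i8
```

```text
[0.55804238 0.07020925 0.03015085] [-6.902978   -1.22600504 13.87016155] 10.925 -0.0001926576495484865
```

View pics/i8.png

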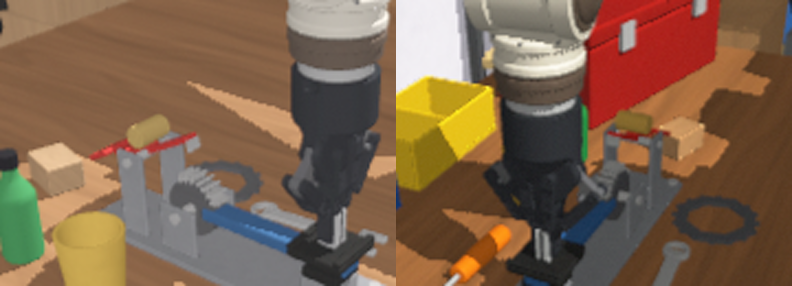

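The arm has hit a firm stop: z stays at 30 mm and the upward force is 19 N. I'll retreat straight up and check.

Request:
send_rows([
  [1,0,0,5,0],
  [1,0,0,30,0],
  [1,0,0,70,0],
  [1,0,0,120,0],
  [1,0,0,170,0],
  [1,0,0,210,0],
  [1,-50,0,220,0],
  [1,-100,0,220,0],
  [1,-140,0,220,0],
  [1,-140,0,220,0],
])

```text
time: 12.18
ee_pos: [0.4165, 0.0703, 0.2495]
tcp_rot: [-180.0, -0.1, 0.1]
wrist_force: [0.8, -0.4, 0.1]
opening: -0.0001
```

```bash
python3 look.py i9
python3 - <<'E'
from h import *
H=np.array([.558,-.0936,.05])
S=bot.camera("scene");D=bot.camera("side")
for th in(0,.05,.1):
    for dx,t in((.031,"outer"),(-.031,"inner")):
      for q in (-.03,.03):
        r=.165+dx;P=H+[q,r*np.cos(th)-.021*np.sin(th),r*np.sin(th)+.021*np.cos(th)]
        print(th,t,q,project(S,P).round(1),project(D,P).round(1))
a=S["pixels"][185:265,200:300,::-1];b=D["pixels"][185:265,210:310,::-1]
cv2.imwrite("pics/j.png",cv2.hconcat([cv2.resize(a,None,fx=4,fy=4,interpolation=0),cv2.resize(b,None,fx=4,fy=4,interpolation=0)]))
E
```

```text
[0.4183623  0.07036788 0.248729  ] [ 0.52850294 -0.01798169 -0.23495322] 12.275 8.124143271036815e-05
0 outer -0.03 [291.1 206.1] [254.1 225.4]
0 outer 0.03 [275.4 219.7] [229.8 218.5]
0 inner -0.03 [265.9 196.9] [266.4 210.2]
0 inner 0.03 [249.5 209.5] [243. 204.]
0.05 outer -0.03 [290.8 201.8] [254.3 221.4]
0.05 outer 0.03 [275.  215.3] [229.8 214.6]
0.05 inner -0.03 [265.5 194.1] [266.6 207.5]
0.05 inner 0.03 [249.  206.6] [243.1 201.4]
0.1 outer -0.03 [290.2 197.5] [254.6 217.3]
0.1 outer 0.03 [274.4 210.8] [229.9 210.5]
0.1 inner -0.03 [264.9 191.2] [266.8 204.7]
0.1 inner 0.03 [248.4 203.6] [243.3 198.7]
```

View pics/i9.png

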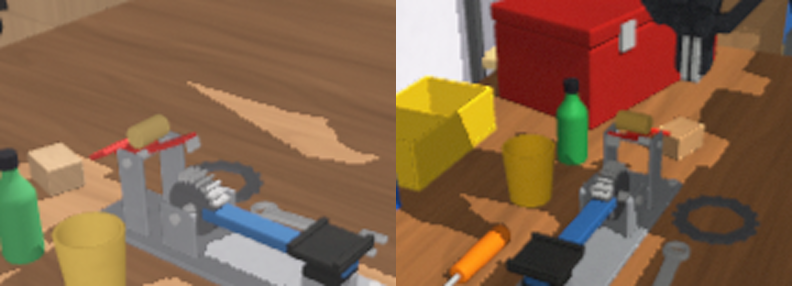

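View pics/j.png

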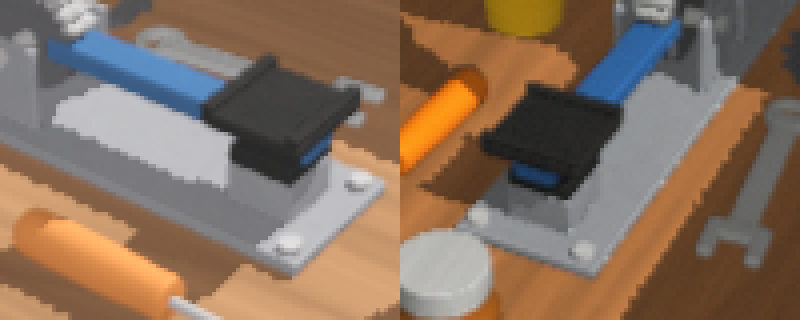

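The pad corners in the scene view, (289,207) and (273,222), match the prediction for angle 0, so the arm lies on the post. The pawl nose is up and the bystanders look unmoved. Handing in.

```bash
python3 -c "
from workcell import bot
print(bot.job_done())"
```

```text
the job is handed in; nothing more can be done
None
```

The blue arm is folded down on its rubber stop with the pawl still released, and I handed the job in at about 12.3 s of the 40 s allowed.

- **Pawl:** I pressed the red pedal down about 20 mm with the shut fingers until the pawl tipped over centre. It stayed released after I lifted off, and also after the arm was pushed down.
- **Arm:** I pushed the pad down along its arc until it met a firm stop, where the upward wrist force reached 19 N. I then retreated straight up and to the side.
- **Last checks:** The pad corners were within about 3 pixels of where they should be at angle 0, and on the lower side. The pawl nose was clear of the teeth. The bystanders in the final pictures (not all were in frame) looked unmoved. The robot was clear with no contact force.
- **Disagreement:** The fingertips seen by the cameras, and the heights where they met things, were about 30 mm behind the reported TCP. I went by contact and pictures rather than the nominal TCP height. The light contacts during the pressing and folding barely showed in the force readings, so I confirmed those steps from the pictures.

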